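Seat a splined sample holder in the rotary stage and keep it pressed down

ROBOT

A 7-joint arm with a two-finger parallel gripper is mounted at the origin on the work surface. World frame = base frame: x ahead of the robot, y to its left, z up, the work surface at z = 0. Lengths are in mm, angles in rad, forces in N, time in s.
With the tool pointing down it reaches from about 400 to 900 mm from the base axis. Payload 5.6 kg.
Tool frame: the origin (TCP) lies midway between the tips of the shut fingers; the grasp point (between the pads) lies 19 mm behind it; x points along the fingers, y is the direction in which the jaws open and shut, and the axes are right-handed (so a half turn about x gives the same grasp; the last joint's range is limited). The gripper opens to 92 mm and grips with 3 to 60 N. Pads are 20 mm wide; open, the fingers measure 128 mm over their backs; the gripper's body (75 mm by 189 mm) begins 69 mm behind the grasp point.
Start: joints at [1.202, 0.468, -0.012, 1.603, 0.006, 1.071, -0.056], TCP at [208.002, -615.828, 214.592] pointing down, gripper open.
Joint ranges: [-2.53, 2.53], [-0.31, 2.02], [-1.57, 1.55], [0.28, 2.44], [-1.29, 4.43], [0.15, 1.84], [-2.92, 2.92]. Speed limits (rad/s): [2.57, 2.57, 3.14, 3.14, 3.14, 3.14, 3.14].

INTERFACE

Orientations are given as a rotation vector (axis times angle).
In Python, from cell import robot, grip, kin, viewer gives the robot as it stands. Calls block until the motion is done:
- robot.movep(position, orientation): joint-space move of the TCP to a pose.
- robot.servo_line(position, feed=150, rotation=None): straight line of the TCP; rotation=None keeps the orientation; feed is the mean speed in mm/s.
- robot.goto_joints(angles): joint-space move.
- grip(opening, newtons=None): opening from 0.0 (shut) to 1.0 (fully open); newtons is the grip in N (None keeps the last); returns when the fingers have stopped.
- robot.hold(seconds).
- kin.ik(position, orientation): joint angles nearest the present ones, or None.
- robot.observe(): the state.
- viewer.read_camera(name): name is "scene" or "top" or "wrist"; returns the picture (480x640x3 uint8, red, green, blue); there is no depth.
- viewer.camera_info(name): a dict with "camera_matrix" (3x3 intrinsics, pixels), "R" (3x3) and "t" (3): a world point X has camera coordinates R X + t. Camera axes: x right, y down, z forward; pixel columns grow to the right and rows downward; lengths in mm; the calibration is good to about 2 mm. A picture is of the moment at which its call begins: read the wrist's pose just before it. camera_info takes no time and is no camera call; for the wrist camera it gives the pose at the moment of the call.
A pose or a line that the arm cannot do raises robot.IKError and nothing moves.
- robot.job_done(): hands the job in, once; it reports no verdict.
Trained networks look in the newest picture that a camera, given by its name, has taken for a name from the list of things; names that differ only in an ending like _2 or _b are one class to them, and where a whole thing is asked for, a point or a joint stands for the part that bears it (a point fixed in the world has none). Each returns a list of dicts, best first, with "confidence" (0 to 1); they miss things now and then, are a little off and sometimes report something else, mostly with a low value. They report only what shows in the picture. A call takes as long as a camera call. They do not tell look-alikes from the thing itself.
- viewer.silhouettes(name, camera): "mask" (480x640 bool, what is visible of it).
- viewer.pinpoint(name, camera): "at" ([x, y, z] in mm, in the coordinates of the camera as it stood for that picture, good to about 4 mm: a listed point, or the origin of a listed thing).
The state is a dict: "t": time; "joints": joint angles; "joint_velocities": joint speeds; "joint_torque": joint torques, N m; "tcp_pos": TCP position; "tcp_rot": TCP orientation; "contact_force": force on the tool from outside, world axes, zero at the start; "wrist_torque": the same for the moment, N m; "grip_width": opening from 0.0 (shut) to 1.0 (fully open).
Only numpy, scipy, OpenCV 4.12 (cv2) and the standard library are available. Lean on these libraries where they do the work, as an engineer would, in place of code of your own. Each camera call takes 0.05 s, during which the arm holds its last target. There are 200 camera calls.

TASK

Take the sample holder that carries the square white tile with the chip out of the rack (its post has two flats to grip) and fit it into the rotary stage: lower its splined shank into the hub, turn the holder until the splines mesh with the grooves, and push it down against the ejector spring until its flange is fully home on the hub. The clamp will be switched on afterwards, so finish while still holding the holder and pressing it down; do not let go. Do not touch the tile or the chip on top, and leave the other two holders, the magnetic base and the hex key where they are.

Things in the scene. Friction and masses are not known exactly. Their poses are not given: they have to be found in the camera images.
- holder: the holder to fit, aluminium, about 0.3 kg: a flange 58 mm across, 6 mm thick, with a post on top and a splined shank below. Origin: centre of the flange's underside, on the axis; z up along the axis. It starts upright in one of the rack's three holes, flange on the rack's top, turned up to 50 degrees either way from the rack; which hole differs
- flats (a point): the place to grip: on the axis inside the holder's post, 31 mm above its origin. The post is 38 mm across, from 6 to 48 mm above the origin, and has two parallel upright flats 28 mm apart, each 26 mm wide, facing the holder's +y and -y. Axes as the holder's
- teeth (a point): on the axis at the lower end of the shank's steel spline, 22 mm below the holder's origin. Six teeth from the flange down to here, 5 mm wide, 34 mm across the tips, core 23.6 mm; one tooth points along the holder's +x, the others every 60 degrees. Below it a plain round pilot, 23 mm diameter, 12 mm long, its tip tapered to 17 mm, ends 34 mm below the origin
- sample: the white ceramic tile 24 x 24 x 3 mm bonded on top of the holder's post, with a dark chip 10 x 10 x 1.6 mm on it; moves with the holder. Origin: centre of the tile's underside, 48 mm above the holder's origin. Must not be touched
- rack: fixed aluminium rack, a plate 84 x 290 x 8 mm on two end legs, its top 56 mm above the table, with three plain round through holes of 39 mm diameter in a row along its y axis, at -95, 0 and +95 mm. Origin: centre of its underside, on the table
- bore (a point): centre of the mouth of the splined bore, on the flat top of the rotary stage's steel hub (62 mm across), 96 mm above the table. z up along the bore; x along the middle of one of six grooves, the others every 60 degrees. Grooves 6.6 mm wide, 36 mm across their bottoms; the lands between them leave 25 mm; oiled, square edges. Bore 50 mm deep
- rotor: the stage's black graduated rotor plate, 102 mm across, 6 mm below the hub's top, which carries the hub; axes as bore, origin on the table under it. Its angle differs each time; the worm drive is self-locking: it does not turn by hand. With teeth on the lands the holder stops with its flange 22 mm above the hub; meshed, it slides on freely to 8 mm, where it meets the ejector
- ejector (a joint): the spring-loaded steel ejector pin of 15 mm diameter in the bore; value in m, 0 at rest, grows as the shank pushes it down. It pushes up with 7 N at rest and about 12 N with the holder fully home (value 0.008), more than the holder's weight, and lifts the holder 8 mm if it is let go
- stage: the fixed black XY stage with the rotary stage on top: base 132 x 132 mm, 96 mm high up to the hub, with micrometers sticking out up to 150 mm from the centre on its +x and -y sides and the worm housing on its -x side. Origin: centre of its underside on the table, straight under the bore
- lens_holder: another holder in the rack: same flange and shank, with a thin post and an upright round black lens ring, 65 mm high above the flange's underside. Origin: centre of the underside of its flange. Leave it
- blank_holder: another holder in the rack: same flange and shank, with only a low round cap 40 mm across, 20 mm high above the flange's underside. Origin: centre of the underside of its flange. Leave it
- mag_base: black magnetic base, about 50 x 52 x 55 mm, with a short red column, 141 mm high in all, standing on the table beyond the stage. Origin: centre of its underside. Leave it
- hex_key: L-shaped steel hex key, 95 x 30 mm, 6 mm thick, lying on the table beyond the rack. Origin: middle of its long leg, on the table. Leave it
Mind the look-alikes: they are no part of the job. Leave any brown, pink or purple look-alike of the holder alone.

How it is judged (in metres and radians):
On the way, in this order (a step that is already met when the one before it is completed fails the run):
1. the holder is lifted clear of the rack in the gripper (height (world z) of holder above 0.095 m and contact force between the fingers and holder above 1 N), for 0.1 s.
2. the splines have meshed: the shank is in the bore, flange less than 17 mm above the hub (horizontal distance between holder and bore below 0.003 m and z of holder in the frame of bore below 0.017 m), for 0.1 s.
At the end, for the whole second after the job is handed in: Still held and pressed by the fingers (over 2 N) as the program ends and for a second after: the holder's flange is within 2 mm of the hub's face, centred within 3 mm, upright within 3 degrees, at rest, and the ejector is down by more than 6 mm (z of holder in the frame of bore below 0.002 m and horizontal distance between holder and bore below 0.003 m and angle between holder's own z axis and vertical below 0.05 rad and value of joint ejector above 0.006 m and linear speed of holder below 0.01 m/s and contact force between the fingers and holder above 2 N); the arm keeps its last pose, push and grip.
It fails at once if the tile or chip on top of the holder is touched (contact force between any of the fingers, the arm and sample above 0.5 N).
It fails at once if another holder is moved by more than 20 mm (distance of any of lens_holder, blank_holder from where it was at the start of the episode above 0.02 m).
It fails at once if the magnetic base or the hex key is moved by more than 20 mm (distance of any of mag_base, hex_key from where it was at the start of the episode above 0.02 m).
It also fails if it takes over 45 s, if anything falls off the work surface, if the arm or the gripper's body presses on something with over 40 N, if the wrist force passes 120 N, or if a joint passes its speed limit or range.

## Working session

There is one attempt and no reset: what is moved stays moved. The work goes in short steps, each a Python script; the robot and the scene stay as the last script left them, time stands still between calls to the robot, and variables do not carry over. Pictures are saved under pics/ and viewed, about 8 in all and at most 12, crops included, and the job is handed in when it is done.

```bash
ls; mkdir -p pics; cat > h.py <<'E'
import numpy as np, cv2
from cell import robot, grip, kin, viewer
def info(c):
    i=viewer.camera_info(c); return np.array(i["camera_matrix"]),np.array(i["R"]),np.array(i["t"])
def snap(c,f=None):
    i=info(c); im=viewer.read_camera(c)
    if f: cv2.imwrite('pics/'+f,im[:,:,::-1])
    return im,i
def w(at,i): return i[1].T@(np.array(at)-i[2])
def px(X,i):
    p=i[0]@(i[1]@np.array(X,float)+i[2]); return p[:2]/p[2]
def ray(uv,z,i):
    d=i[1].T@np.linalg.inv(i[0])@np.array([uv[0],uv[1],1.]); o=-i[1].T@i[2]
    return o+d*(z-o[2])/d[2]
E
python3 - <<'E'
from h import *
np.set_printoptions(precision=1,suppress=True)
ims=[]
for c in ("scene","top"):
    im,i=snap(c,c+"0.png"); ims.append(im)
    for n in ("holder","flats","bore","rack","lens_holder","blank_holder","stage","mag_base"):
        for d in viewer.pinpoint(n,c)[:3]:
            p=w(d["at"],i); print(c,n,round(d["confidence"],2),p,px(p,i))
o=robot.observe(); print(o["t"],o["tcp_pos"],o["tcp_rot"],o["contact_force"])
i=info("wrist"); print(i[1],-i[1].T@i[2],i[0])
E
```

```text
pics
scene holder 0.89 [662.2 377.6  31.1] [452.5 313.2]
scene holder 0.75 [675.9 279.9  34.2] [394.  298.4]
scene holder 0.74 [549.4 441.2  32. ] [505.4 276. ]
scene flats 0.79 [440.7 330.5  64.8] [462.9 203. ]
scene flats 0.73 [556.  293.5  89.2] [427.6 230.4]
scene flats 0.66 [545.8 446.3  64.2] [513.5 263.9]
scene bore 0.97 [ 603.5 -219.6   94. ] [157.8 161.6]
scene rack 0.82 [551.3 192.9  -4.5] [369.4 245.4]
scene lens_holder 0.58 [552.  198.7  51.9] [374.8 226.5]
scene blank_holder 0.7 [546.9  99.1  56. ] [325.3 206.6]
scene stage 0.65 [ 601.  -216.7    0.6] [168.3 196.4]
scene mag_base 0.8 [788.9 -44.2   0.3] [194.  295.7]
top holder 0.85 [439.6 328.8  34.5] [225.9 310.9]
top holder 0.8 [546.8 445.2  32.6] [177.7 264.2]
top holder 0.64 [671.2 279.6  30.1] [249.8 212.5]
top flats 0.97 [554.1 291.   85.9] [239.3 261.3]
top flats 0.95 [678.  277.5  71.6] [247.8 207.2]
top flats 0.9 [660.8 370.3  65.3] [207.6 214.6]
top bore 0.73 [ 603.  -214.9   99.3] [467.6 241.6]
top rack 0.72 [551.5 196.7  -1.1] [284.8 263.6]
top lens_holder 0.62 [549.9 193.3  53.3] [284.3 263.9]
top blank_holder 0.65 [546.1 100.8  50.8] [324.5 266. ]
top blank_holder 0.47 [554.1 291.3  85.3] [239.2 261.3]
top stage 0.56 [ 600.  -215.4   -2.6] [454.4 245.6]
top stage 0.34 [ 599.4 -219.    96. ] [469.  243.3]
0.9 [ 208.  -615.8  214.6] [ 2.   0.3 -2. ] [ 0.1  0.1 -0.2]
[[ 0.3 -0.9 -0. ]
 [-0.9 -0.3  0.3]
 [-0.3 -0.1 -1. ]] [ 279.4 -592.4  384.6] [[403.7   0.  317.2]
 [  0.  403.7 234.5]
 [  0.    0.    1. ]]
```

View pics/scene0.png

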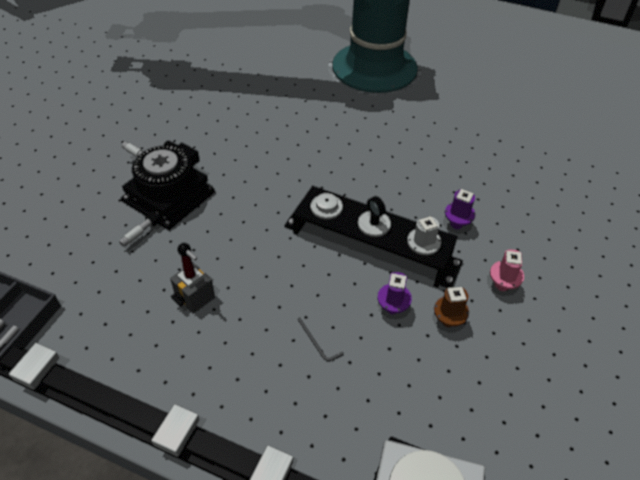

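View pics/top0.png

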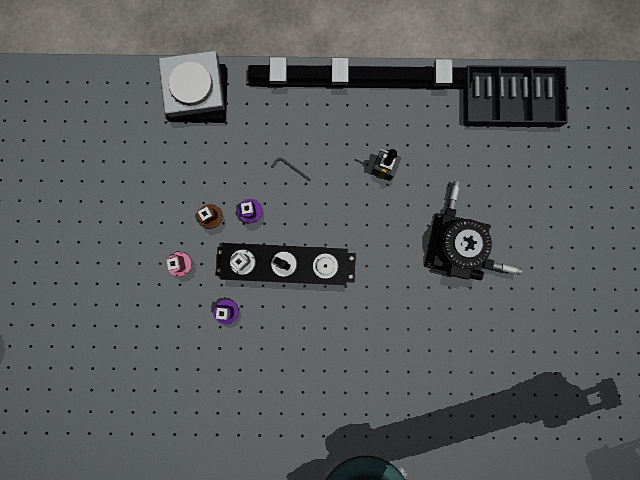

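```bash
python3 - <<'E'
from h import *
from scipy.spatial.transform import Rotation as R
np.set_printoptions(precision=2,suppress=True)
r=R.from_rotvec(robot.observe()["tcp_rot"]).as_matrix(); print(r)
i=info("wrist"); print("cam in tool R", r.T@i[1].T, "p", r.T@(-i[1].T@i[2]-robot.observe()["tcp_pos"]))
def down(a): # jaw (tool y) along world angle a, tool x down
    y=np.array([np.cos(a),np.sin(a),0]);x=np.array([0,0,-1.]);return R.from_matrix(np.c_[x,y,np.cross(x,y)]).as_rotvec()
for P in ([554,291,200],[603,-217,240],[603,-217,140]):
  for k in range(-180,180,30):
    q=kin.ik(P,down(np.radians(k)));print(P,k,q if q is None else np.array(q))
E
```

```text
[[-0.    0.32 -0.95]
 [-0.   -0.95 -0.32]
 [-1.    0.    0.  ]]
cam in tool R [[ 0.   -0.27  0.96]
 [ 1.    0.   -0.  ]
 [-0.    0.96  0.27]] p [-170.      0.62  -75.16]
[554, 291, 200] -180 [ 0.27  0.88 -1.33  1.63  0.87  1.35  1.95]
[554, 291, 200] -150 [ 0.27  0.88 -1.33  1.63  0.87  1.35  2.48]
[554, 291, 200] -120 [-1.02  0.5   0.66  1.71 -0.34  1.05 -2.34]
[554, 291, 200] -90 [ 0.09  0.62 -0.9   1.64  0.53  1.14 -2.52]
[554, 291, 200] -60 [ 0.05  0.6  -0.84  1.64  0.49  1.12 -1.96]
[554, 291, 200] -30 [ 0.15  0.68 -1.02  1.63  0.62  1.18 -1.54]
[554, 291, 200] 0 [ 0.14  0.67 -1.    1.63  0.6   1.18 -1.  ]
[554, 291, 200] 30 [ 0.15  0.68 -1.02  1.63  0.62  1.18 -0.49]
[554, 291, 200] 60 [ 0.16  0.69 -1.03  1.63  0.63  1.19  0.03]
[554, 291, 200] 90 [ 0.16  0.7  -1.05  1.63  0.64  1.2   0.54]
[554, 291, 200] 120 [ 0.19  0.73 -1.11  1.63  0.69  1.22  1.03]
[554, 291, 200] 150 [ 0.27  0.88 -1.33  1.63  0.87  1.35  1.43]
[603, -217, 240] -180 [ 0.21  0.43  0.12  1.61 -0.05  1.11 -2.8 ]
[603, -217, 240] -150 [ 0.28  0.43  0.01  1.6  -0.01  1.11 -2.32]
[603, -217, 240] -120 [ 0.35  0.
[... 691 characters left out ...]
 140] -150 [ 0.25  0.53  0.07  1.69 -0.04  0.92 -2.29]
[603, -217, 140] -120 [ 0.32  0.53 -0.03  1.69  0.02  0.92 -1.82]
[603, -217, 140] -90 [ 0.41  0.54 -0.15  1.68  0.1   0.93 -1.36]
[603, -217, 140] -60 [ 0.47  0.55 -0.24  1.68  0.16  0.94 -0.88]
[603, -217, 140] -30 [ 0.55  0.56 -0.35  1.67  0.23  0.95 -0.41]
[603, -217, 140] 0 [ 0.62  0.58 -0.46  1.66  0.3   0.96  0.06]
[603, -217, 140] 30 [ 0.7   0.61 -0.57  1.66  0.38  0.98  0.52]
[603, -217, 140] 60 [ 0.72  0.62 -0.6   1.66  0.4   0.99  1.03]
[603, -217, 140] 90 [ 0.76  0.64 -0.67  1.65  0.45  1.01  1.51]
[603, -217, 140] 120 [ 1.08  1.01 -1.33  1.63  1.01  1.34  1.67]
[603, -217, 140] 150 [ 1.08  1.01 -1.33  1.63  1.01  1.34  2.2 ]
```

Scene: the grey holder with the white tile and chip stands in the rack's +95 hole (scene 427,232; top 240,261), next to the lens (285,263) and the blank (325,265). The pink, purple and brown copies stand around the rack. The hub with its star-shaped bore is at top 469,243. Next I'll look at the bore with the wrist camera.

```bash
cat >> h.py <<'E'
from scipy.spatial.transform import Rotation as Rn
def down(deg):
    a=np.radians(deg); y=np.array([np.cos(a),np.sin(a),0]);x=np.array([0,0,-1.])
    return Rn.from_matrix(np.c_[x,y,np.cross(x,y)]).as_rotvec()
def rect(im,i,c,z,half=45,s=6):
    n=2*half*s; g=np.stack(np.meshgrid(np.arange(n)/s-half+c[0],half-np.arange(n)/s+c[1]),-1).reshape(-1,2)
    X=np.c_[g,np.full(len(g),z)]; p=(X@i[1].T+i[2])@i[0].T; uv=(p[:,:2]/p[:,2:]).astype(np.float32).reshape(n,n,2)
    return cv2.remap(im,uv[...,0],uv[...,1],cv2.INTER_CUBIC)  # col=+x, row up=+y
E
python3 - <<'E'
from h import *
np.set_printoptions(precision=1,suppress=True)
out=[]
for k in (0,-180):
    robot.movep([602,-217,190],down(k)); robot.hold(0.3)
    im,i=snap("wrist",f"bore{k}.png"); np.savez(f"bore{k}.npz",im=im,K=i[0],R=i[1],t=i[2])
    for n in ("bore","rotor"):
        for d in viewer.pinpoint(n,"wrist")[:2]:
            p=w(d["at"],i);print(k,n,round(d["confidence"],2),p,px(p,i))
    out.append(cv2.resize(rect(im,i,(602,-217),96,35,6),(400,400)))
cv2.imwrite("pics/b_rect.png",np.hstack(out)[:,:,::-1])
print(robot.observe()["t"],robot.observe()["tcp_pos"])
E
```

```text
0 bore 0.93 [ 601.2 -219.2   94.6] [315.9 238.7]
0 rotor 0.97 [ 602.  -220.1   -2.8] [317.  210.4]
-180 bore 0.69 [ 601.  -218.7   92.9] [315.3 238.1]
4.0667 [ 602. -217.  190.]
```

View pics/b_rect.png

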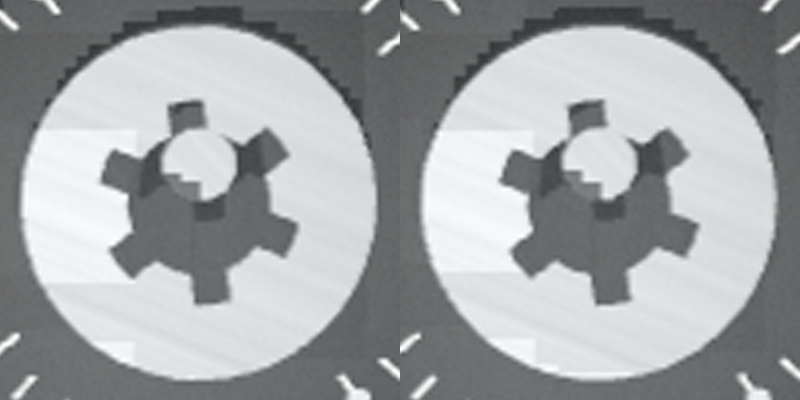

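The hub face shows clearly and the grooves are sharp in both pictures. But the two views look identical, even though the second should come from the opposite side, so I'm checking the pose.

```bash
cat > meas.py <<'E'
from h import *
def bore(f):
    z=np.load(f); im,i=z["im"],(z["K"],z["R"],z["t"]); s=6
    g=cv2.cvtColor(rect(im,i,(602,-217),96,45,s),cv2.COLOR_RGB2GRAY)
    m=(g>130).astype(np.uint8); n,l,st,_=cv2.connectedComponentsWithStats(m)
    k=l[270-int(s*25),270]; 
    c=max(cv2.findContours((l==k).astype(np.uint8),cv2.RETR_EXTERNAL,cv2.CHAIN_APPROX_NONE)[0],key=cv2.contourArea)
    h=cv2.convexHull(c); (cx,cy),ax,_=cv2.fitEllipse(h)
    P=cv2.warpPolar(g,(150,720),(cx,cy),150,cv2.WARP_POLAR_LINEAR)
    prof=P[:,int(14*s):int(17*s)].mean(1); F=np.fft.fft(prof-prof.mean())[6]
    # dark minima: angle (image cw) -> world ccw
    th=-(180-np.degrees(np.angle(F))*1)/6
    a=-np.angle(-F)/6; 
    return cx/s-45+602,45-cy/s-217,np.array(ax)/s, (-np.degrees(a))%60
if __name__=="__main__":
    for k in (0,-180):
        z=np.load(f"bore{k}.npz"); print(k,-z["R"].T@z["t"],bore(f"bore{k}.npz"))
    print(down(0),down(-180),robot.observe()["tcp_rot"],robot.observe()["joints"])
E
python3 meas.py
```

```text
0 [ 601.96660635 -142.87038024  360.0007281 ] (601.6643269856771, -217.56888326009116, array([62.52415466, 62.75412496]), np.float64(38.17649665095972))
-180 [ 602.07211294 -142.36275314  360.00028702] (601.6505432128906, -217.56934102376303, array([62.52422587, 62.72750854]), np.float64(38.05265029620929))
[ 1.20919958  1.20919958 -1.20919958] [-1.20919958  1.20919958  1.20919958] [ 1.20920609  1.20917233 -1.20919717] [ 0.62976773  0.5270624  -0.46640384  1.62762456  0.26382917  1.04990421
  0.08572001]
```

```bash
cat >> h.py <<'E'
def go(P,deg):
    q=kin.ik(P,down(deg)); assert q is not None; robot.goto_joints(q)
E
python3 - <<'E'
from h import *
from meas import bore
np.set_printoptions(precision=2,suppress=True)
k=-179
go([602,-217,190],k); robot.hold(0.3)
im,i=snap("wrist"); np.savez("bore2.npz",im=im,K=i[0],R=i[1],t=i[2])
print(-i[1].T@i[2],bore("bore2.npz"),robot.observe()["joints"],robot.observe()["t"])
go([554,291,240],0); robot.hold(0.3)
im,i=snap("wrist","hold0.png"); np.savez("hold0.npz",im=im,K=i[0],R=i[1],t=i[2])
for n in ("flats","holder","sample"):
    for d in viewer.pinpoint(n,"wrist")[:2]:
        p=w(d["at"],i);print(n,round(d["confidence"],2),p,px(p,i))
print(robot.observe()["t"],robot.observe()["joints"],-i[1].T@i[2])
a=rect(im,i,(554,291),62,40,5); b=rect(im,i,(554,291),104,40,5)
cv2.imwrite("pics/h_rect.png",np.hstack([a,b])[:,:,::-1])
E
```

```text
[ 603.36 -292.93  359.98] (601.6131896972656, -217.7037607828776, array([62.18, 62.45]), np.float64(38.32699254206461)) [ 0.14  0.47  0.21  1.66 -0.11  1.01 -2.74] 6.8167
flats 0.96 [438.03 326.07  67.92] [178.89 171.2 ]
flats 0.89 [672.94 279.39  64.96] [451.74 224.15]
holder 0.89 [676.95 275.51  33.25] [444.93 220.09]
holder 0.85 [546.63 442.32  33.18] [307.93  28.73]
sample 0.94 [557.32 293.06 103.14] [320.83 218.97]
sample 0.88 [674.93 280.23  83.4 ] [461.31 228.51]
9.175 [-0.14  0.47 -0.54  1.61  0.26  1.13 -0.74] [554.36 365.22 409.9 ]
```

View pics/h_rect.png

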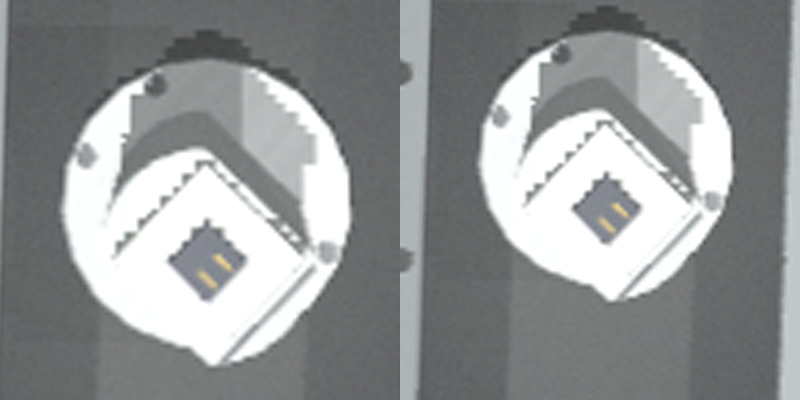

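The holder's flange is centred near (555.2, 289.5). The tile is turned about 45°, and I can't yet tell which pair of its sides runs along the flats. I'll look from straight above with the exposure darkened.

```bash
python3 - <<'E'
from h import *
go([555,217,190],0); robot.hold(0.3)
im,i=snap("wrist","hold1.png"); np.savez("hold1.npz",im=im,K=i[0],R=i[1],t=i[2])
print(-i[1].T@i[2],robot.observe()["t"],px([555,289.5,104],i))
b=rect(im,i,(555,289.5),104,32,9)
g=(255*(b/255.)**4).astype(np.uint8)
cl=cv2.createCLAHE(6,(6,6)).apply(b[:,:,2])
cv2.imwrite("pics/h1.png",cv2.resize(np.hstack([g[:,:,::-1],cv2.cvtColor(cl,cv2.COLOR_GRAY2BGR)]),(800,400)))
E
```

```text
[554.8280628  292.85547877 360.74043367] 9.975 [316.80834894 129.09951861]
```

View pics/h1.png

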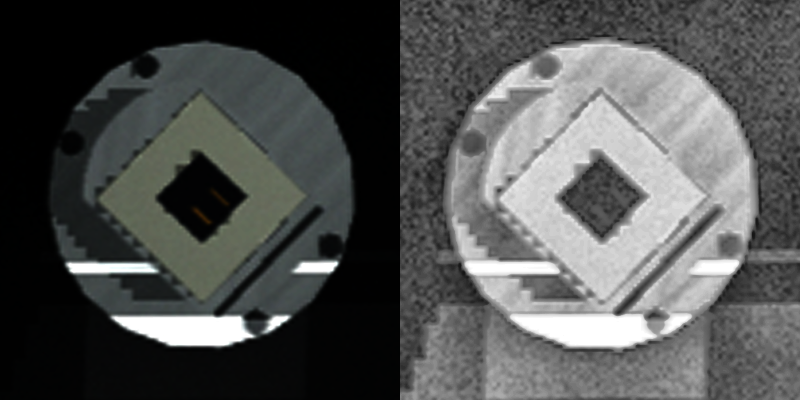

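The arc of the post (radius 18.5 mm) bulges out beyond the tile's upper-left side, around (120,115), and ends at (85,200), exactly where the flats' corner should be. So the flats face +45° and 225°, and the dark line at (269,261) is a mark on the +x side. Now grip, lift and look.

```bash
python3 - <<'E'
from h import *
np.set_printoptions(precision=3,suppress=True)
z=np.load("hold1.npz"); i=(z["K"],z["R"],z["t"])
b=rect(z["im"],i,(555.3,289.9),107,32,9); hsv=cv2.cvtColor((255*(b/255.)**4).astype(np.uint8),cv2.COLOR_RGB2HSV)
m=((hsv[...,1]>25)&(hsv[...,2]>60)).astype(np.uint8); m=cv2.morphologyEx(m,cv2.MORPH_OPEN,np.ones((7,7)))
c=max(cv2.findContours(m,cv2.RETR_EXTERNAL,cv2.CHAIN_APPROX_NONE)[0],key=cv2.contourArea)
r=cv2.minAreaRect(c); print(r[0][0]/9-32+555.3,32-r[0][1]/9+289.9,np.array(r[1])/9,r[2])
a=-r[2]%90; print("jaw angle",a)
assert 40<a<51 and abs(r[1][0]/9-24)<2.5
cx,cy=555.3,290.0
grip(0.62,55); go([cx,cy,150],a); robot.servo_line([cx,cy,68.5],feed=120)
print(robot.observe()["joints"],robot.observe()["contact_force"])
grip(0.0,55); o=robot.observe(); print("grip mm",o["grip_width"]*92,o["contact_force"],o["t"])
robot.servo_line([cx,cy,190],feed=120); robot.hold(.2)
o=robot.observe(); print("lifted",o["grip_width"]*92,o["contact_force"],o["wrist_torque"],o["t"])
im,i=snap("wrist","lift.png"); np.savez("lift.npz",im=im,K=i[0],R=i[1],t=i[2]); np.save("ang.npy",a)
E
```

```text
555.5600436740451 290.37543334960935 [24.058 25.337] 43.9583740234375
jaw angle 46.0416259765625
[-0.096  0.7   -0.613  1.731  0.506  0.872 -0.127] [-0.15   0.234  0.099]
grip mm 27.842600826521878 [-0.75  -0.985  2.518] 12.625
lifted 28.042914735565933 [ 1.097  0.225 -2.926] [ 0.029 -0.112 -0.016] 13.9917
```

View pics/lift.png

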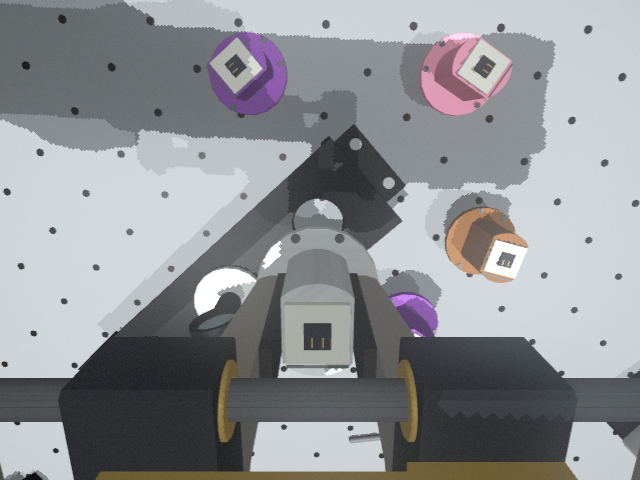

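The holder is gripped on its flats (28.0 mm between the jaws), and the force reading of 2.9 N matches its weight. The hole behind it is empty. Next I go to the stage at jaw angle 68.2° (groove 38.2° + 30°) and lower in guarded steps.

```bash
cat >> h.py <<'E'
C=np.array([601.64,-217.64]); Z0=108.5
def lower(xy,h0,h1,step,lim,f0,feed=30):
    h=h0
    while h>h1:
        h=max(h-step,h1); robot.servo_line([xy[0],xy[1],Z0+h],feed=feed)
        o=robot.observe(); f=o["contact_force"]-f0; print(round(h,1),f,o["tcp_pos"],round(o["t"],2))
        if np.linalg.norm(f)>lim: print("STOP"); break
    return h
E
python3 - <<'E'
from h import *
np.set_printoptions(precision=2,suppress=True)
go([C[0],C[1],Z0+70],68.2); robot.servo_line([C[0],C[1],Z0+38],feed=100); robot.hold(.2)
o=robot.observe(); f0=o["contact_force"]; np.save("f0.npy",f0); print(f0,o["wrist_torque"],o["t"],o["grip_width"]*92)
lower(C,38,12,2,12,f0)
E
```

```text
[-0.89 -0.13 -3.03] [ 0.01 -0.16 -0.  ] 16.5583 27.918464973552776
36 [ 1.45 -0.41  0.78] [ 601.59 -217.72  144.55] 16.81
34 [ 0.64  0.04 -0.25] [ 601.52 -217.63  142.33] 17.06
32 [2.02 0.7  0.63] [ 601.51 -217.63  140.3 ] 17.31
30 [0.6  0.45 0.23] [ 601.54 -217.61  138.31] 17.56
28 [ 0.61  0.2  -0.26] [ 601.5  -217.63  136.33] 17.81
26 [0.78 0.52 0.6 ] [ 601.53 -217.63  134.33] 18.06
24 [ 0.87 -0.45  1.14] [ 601.55 -217.61  132.33] 18.31
22 [1.09 0.03 1.26] [ 601.51 -217.6   130.3 ] 18.56
20 [1.68 0.09 0.89] [ 601.52 -217.61  128.31] 18.81
18 [1.47 0.57 0.89] [ 601.52 -217.62  126.3 ] 19.06
16 [0.71 0.16 0.39] [ 601.53 -217.65  124.33] 19.31
14 [ 0.38 -0.15  0.37] [ 601.54 -217.64  122.34] 19.56
12 [1.76 0.35 0.3 ] [ 601.52 -217.62  120.33] 19.81
```

It meshed on the first try: the flange is at about 12 mm with no resistance. Now I push against the ejector until the flange seats.

```bash
python3 - <<'E'
from h import *
np.set_printoptions(precision=2,suppress=True)
f0=np.load("f0.npy")
grip(0.0,60)
lower(C,12,1,2.75,35,f0); lower(C,1,-6,0.5,26,f0,10); robot.hold(.5)
o=robot.observe(); print(o["contact_force"]-f0,o["wrist_torque"],o["tcp_pos"],o["grip_width"]*92,o["t"])
im,i=snap("wrist"); print(px([*C,96],i))
sc,_=snap("scene"); 
cv2.imwrite("pics/end.png",np.hstack([im[:,120:520],cv2.resize(sc[100:260,90:230],(400,480))])[:,:,::-1])
E
```

```text
9.2 [0.78 0.27 0.44] [ 601.49 -217.62  117.5 ] 20.27
6.5 [-1.88  0.4   8.18] [ 602.04 -217.67  115.88] 20.52
3.8 [-1.21  0.81  9.14] [ 602.02 -217.74  113.22] 20.77
1.0 [-1.53 -0.11 10.46] [ 602.06 -217.71  110.73] 21.02
0.5 [-1.96  0.3  10.56] [ 602.08 -217.71  110.39] 21.27
0.0 [-2.32  0.36 10.71] [ 602.09 -217.73  109.94] 21.52
-0.5 [-1.64  0.48 12.45] [ 602.11 -217.71  109.52] 21.77
-1.0 [-1.8   0.07 13.04] [ 602.11 -217.71  109.04] 22.02
-1.5 [-2.83  1.24 13.28] [ 602.13 -217.71  108.85] 22.27
-2.0 [-4.51  0.68 16.51] [ 602.15 -217.73  108.85] 22.52
-2.5 [-5.13  0.64 19.6 ] [ 602.14 -217.72  108.83] 22.77
-3.0 [-7.16  1.62 22.02] [ 602.19 -217.73  108.81] 23.02
-3.5 [-7.49  1.67 25.12] [ 602.24 -217.74  108.83] 23.27
STOP
[-7.96  1.25 24.93] [ 0.42  1.85 -0.  ] [ 602.21 -217.73  108.82] 27.704477559651316 23.775
[317.54 281.47]
```

View pics/end.png

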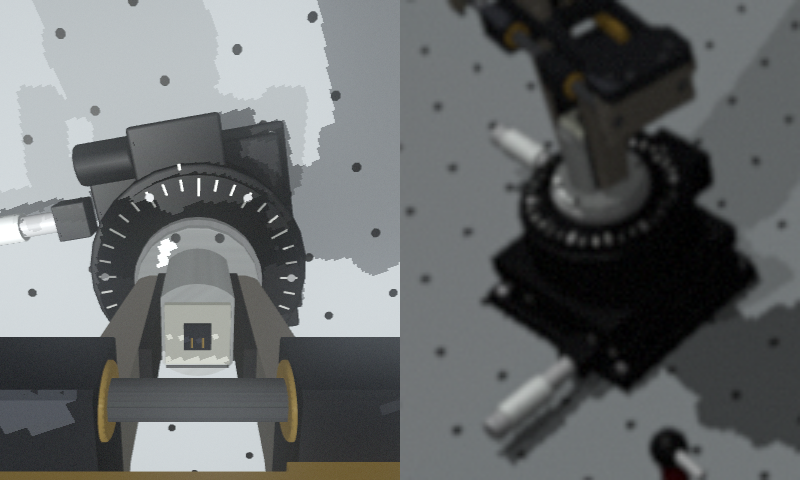

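The wrist picture shows the flange down on the hub, with the tile clear of the fingers. The spring took hold at about TCP z 116.8 and the hard stop came at 108.8. That is the expected 8 mm of ejector travel, and the force is now 25 N with no further motion. Handing in.

```bash
python3 - <<'E'
from h import *
robot.job_done(); o=robot.observe(); print(o["contact_force"],o["tcp_pos"],o["grip_width"]*92,o["t"])
E
```

```text
the job is handed in; nothing more can be done
the job is handed in; nothing more can be done
```

The holder with the white tile is fitted in the rotary stage with its flange home on the hub. I handed the job in at about 24 s, with the arm still gripping and pressing down. The system gives no verdict.

- **Fit:** I gripped the holder on its flats (28 mm between the jaws) in the rack's +95 hole and lifted it out. Set to the measured groove angle of 38.2°, its splines slid into the bore on the first try with no resistance.
- **Seating:** Spring force began 8 mm above the stop, which matches the ejector's full travel. At the stop, the TCP stayed at z = 108.8 mm while the push rose from 13 to 25 N, so the flange is hard against the hub.
- **Grip at the end:** The grip was commanded at 60 N, with 27.7 mm between the jaws. The last picture showed the fingers clear of the tile.
- **Small disagreements:** The stop came 0.3 mm higher than I had calculated. There is also a sideways force of about 8 N, with the gripper about 0.6 mm off the planned position in x; both are within the limits. My half-turned second bore view with `movep` came out unturned, so I retook it with a joint move. The two views then agreed to about 0.1 mm.
- **Not checked:** I took no separate measurement of the other two holders, the magnetic base or the hex key afterwards. The readings I took on the way showed no unexpected contact. I also didn't measure the holder's tilt separately. My attempt to read the state after hand-in returned no numbers.

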